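# Tip an angle-iron blank into its welding fixture and clamp it

### The arm

A 6-joint arm with a two-finger parallel gripper is mounted at the origin on a cart in front of the work surface, level with it; the furniture and walls round the work are solid. World frame = base frame: x ahead of the robot, y to its left, z up, the work surface at z = 0. Lengths are in m, angles in rad, forces in N, time in s.
With the tool pointing down it reaches from about 0.3 to 0.775 m from the base axis. Payload 14.6 kg.
Tool frame: the origin (TCP) lies at the very end of the fingers, on their centre line; the grasp point (between the pads) lies 19 mm behind it; z points along the fingers, y is the direction in which the jaws open and shut (so a half turn about z gives the same grasp; the last joint's range is limited). The gripper opens to 94 mm and grips with 3 to 60 N. Pads are 16 mm wide; open, the fingers measure 119 mm over their backs; the gripper's body (75 mm by 177 mm) begins 78 mm behind the grasp point.
Start: joints at [1.244, 0.3, 1.521, -0, 1.321, -0.067], TCP at [0.141, 0.532, 0.205] pointing down, gripper open.
Joint ranges: [-3.03, 3.03], [-0.79, 2.21], [0.23, 2.52], [-1.04, 4.18], [0, 3.07], [-2.55, 2.55]. Speed limits (rad/s): [2.22, 2.22, 2.57, 3.14, 3.14, 3.14].

### API

Orientations are given as [roll, pitch, yaw] about the fixed x, y, z axes, in that order (R = Rz(yaw) Ry(pitch) Rx(roll)).
In Python, from station import get_obs, vision, hand_in gives the robot as it stands.
- The arm moves only by the tool play_rows, never from a script. Its argument "moves" is a list of rows, each an object with "claw": the opening, from 0 (shut) to 1 (fully open); "linear": the shift along the tool's x, y, z in mm, a list of three; "turn": the turn, a rotation vector about the tool's x, y, z in rad, a list of three. In form: [{"claw": claw, "linear": [tx, ty, tz], "turn": [ax, ay, az]}, ...]. A call has 1 to 8 rows; each row is the pose to reach, as a shift and turn from the pose measured when the call began, along the tool's axes at that moment; what a row does not reach only later rows make up. A row lasts 1/8 s, in which the tool goes at most 62.5 mm and 10.7 degrees, less where a joint would pass 70% of its speed; a pose out of reach is approached as far as the arm can. A call with a gripper value outside its range is refused whole. The fingers move at their own pace and stop on an object; "force" is the grip in N (left out, the last holds). Time passes only in rows, so rows that repeat a pose let the fingers close. It gives the time, the measured TCP pose, the force and the opening at its end, in the units of the state.
- get_obs(): the state, without advancing time (a new reading comes with each control period).
- vision.camera(name): name is "scene" or "side" or "wrist"; returns the picture (384x512x3 uint8, blue, green, red); there is no depth.
- vision.camera_info(name): a dict with "camera_matrix" (3x3 intrinsics, pixels), "rvec" (rotation vector, rad) and "tvec" (3), from world to camera coordinates, as OpenCV has them; the wrist camera has in their place "mount" (4x4, takes a point from camera to tool coordinates, whose origin is the TCP and whose axes are the flange's). Camera axes: x right, y down, z forward; pixel columns grow to the right and rows downward; lengths in m; the calibration is good to about 2 mm. A picture is of the moment at which its call begins: read the wrist's pose just before it. camera_info takes no time and is no camera call.
- hand_in(): hands the job in, once; it reports no verdict.
The state is a dict: "time_s": time; "qpos": joint angles; "joint_vel": joint speeds; "tau": joint torques, N m; "ee_pos": TCP position; "eef_rot": TCP orientation; "force": force on the tool from outside, world axes, zero at the start; "moment": the same for the moment, N m; "grip_width": finger opening in m.
Only numpy, scipy, OpenCV 4.12 (cv2) and the standard library are available. Lean on these libraries where they do the work, as an engineer would, in place of code of your own. Each camera call takes 0.05 s, during which the arm holds its last target.

### The job

Load the welding fixture by pushing only, lifting nothing: tip the angle-iron piece that stands on the fixture over, away from its foot, so that its tall leg lies flat on the plate between the two guide blocks, push it along until it is fully home against the end stop, then swing the raised clamp arm down so that its foot presses on the piece. Leave the loose things round the fixture, and the nut and bolt on its plate, where they are.

Things in the scene. Friction and masses are not known exactly. Their poses are not given: they have to be found in the camera images.
- toggle_fixture: Fixed, rusty fixture plate 100 (x) by 170 (y) by 10 mm with a hold-down clamp at its right. Origin: centre of its underside, on the worktop; x points away from the robot (within 0.3 rad) to the end stop, y left, z up. Fixture coordinates below are in this frame, in mm. Flush with its top (z 10) a loading ledge, x -100 to -50, y -9 to 76, is welded to its near edge.
- lane (a point): Middle of the lane on the plate's top, fixture (0, 33.5, 10). Two guide blocks bound the lane: both x -20 to 20, z 10 to 28, one y -10 to 2, the other y 65 to 77, so it is 63 mm wide.
- stop_face (a point): Centre of the near face of the end stop, a bright steel block across the lane on a tongue at the plate's far edge: fixture (66, 33.5, 19); face y 10 to 57, z 10 to 28. Sliding the flat piece to it takes 3 to 7 N.
- angle_blank: The piece: loose offcut of dark unequal angle iron, 0.5 to 0.85 kg; legs 90 and 40 mm, 13 thick, 58 wide (y), two holes in the tall leg. Origin: middle of the outer heel edge. z runs up the tall leg (faces x = 0 and x = -13); the short leg, its foot, reaches to x = -40. It starts on its foot, tall leg on the far side, squarely before the lane, heel at fixture x -52 to -40, y 33.5.
- tall_end (a point): Middle of the tall leg's free end, 90 mm from the heel. Pushed near here towards fixture +x the piece tips over its heel without sliding (under 3 N); past some 17 degrees it falls by itself. Lying flat, its x axis points down, its z axis along fixture +x, the short leg stands up 40 mm at the near end, to push on; home, the heel is at fixture x = -24, y = 33.5.
- toggle_fixture_arm (a joint): Angle of the clamp arm, rad: 0 level across the lane, pointing to fixture +y; starts raised, 1.2 to 1.4 (limit 1.48); about 0.02 when its foot is on the flat piece. Stiff hinge, 0.25 N m: it stays where left. Levelled, its steel bar has x -6 to 6, y -38 to 38, z 42 to 52, fixture mm. The red grip stands up then to z 162 at y -40 to -65; arm raised, it lies out to fixture -y.
- clamp_hinge (a point): Hinge of the clamp arm, fixture (0, -40, 42); its axis is fixture x.
- clamp_back (a point): On the clamp arm's back face, the face that looks to fixture -y while raised and up when down; 50 mm along the bar from the hinge, 10 mm off the line through the hinge. Push here, over and then down, to close the arm.
- clamp_foot (a point): Centre of the underside of the clamp's round foot (radius 8 mm), 70 mm from the hinge along the arm; its thread end sticks 10 mm out of the bar's back face. Moves with the arm.
- bolt_3: Bystander: hex bolt 48 mm tall standing on its head on the fixture plate, far right corner. Origin: centre of its underside; z up the shank.
- nut_0: Bystander: hex nut 19x21x10 mm lying on the fixture plate, near right corner. Origin: centre of its underside.
- box_tube: Bystander: square tube offcut 30x60x30 mm, right and beyond the fixture. Origin: centre of its underside.
- tip_box: Bystander: small orange and black plastic box 44x64x26 mm, right of the fixture. Origin: centre of its underside.
- try_square: Bystander: try square 123x76x16 mm, beyond the fixture to the left. Origin: centre of its underside.
- gusset_1: Bystander: triangular rusty gusset plate 65x65x6 mm, near right of the fixture. Origin: centre of its underside.
- mig_pliers: Bystander: red-handled pliers 55x177x14 mm lying along the near table edge. Origin: centre of its underside.
- flap_disc: Bystander: worn flap disc, 112 mm across, 12 mm thick, left of the fixture. Origin: centre of its underside.
Mind the look-alikes: they are no part of the job. Leave any purple look-alike of the angle_blank alone.

How it is judged:
On the way, in this order (a step that is already met when the one before it is completed fails the run):
1. the piece lies flat between the guide blocks, tipped over its heel away from the robot (angle between angle_blank's own x axis and vertical above 3.05 rad and y of angle_blank in the frame of toggle_fixture between 0.03 and 0.037 m), for 0.2 s.
2. the clamp is down on the piece, which is home against the stop (all of step 1 and x of angle_blank in the frame of toggle_fixture above -0.0265 m and angle between the z axis of angle_blank and the x axis of toggle_fixture, either way round below 0.06 rad and value of joint toggle_fixture_arm below 0.045 rad and contact force between toggle_fixture_arm_c3 and angle_blank above 0.3 N), for 0.2 s.
At the end, for the whole second after the job is handed in: the piece lies flat (within 5 degrees) on its tall leg between the guide blocks (heel within 3.5 mm of the lane's middle, square within 0.06 rad), its far end within 2.5 mm of the end stop, at rest; the clamp arm is down (below 0.045 rad) and its foot presses on the piece (over 0.3 N) (all of step 2 and linear speed of angle_blank below 0.01 m/s and angular speed of angle_blank below 0.1 rad/s); the robot touches nothing.
It fails at once if the piece is lifted or tipped the wrong way (heel more than 20 mm above the plate) (height (world z) of angle_blank above 0.0305 m).
It fails at once if the clamp is brought down while the piece is not yet home (arm below 0.5 rad, piece over 4 mm from the stop or not lying flat) (value of joint toggle_fixture_arm below 0.5 rad and (x of angle_blank in the frame of toggle_fixture below -0.028 m or angle between angle_blank's own x axis and vertical below 2.9 rad)).
It fails at once if a bystander is moved more than 15 mm, or the bolt is knocked over (distance of any of box_tube, tip_box, try_square, gusset_1, mig_pliers, flap_disc, bolt_3, nut_0 from where it was at the start of the episode above 0.015 m or angle between bolt_3's own z axis and vertical above 0.5 rad).
It also fails if it takes over 48 s, if anything falls off the work surface, if the arm or the gripper's body presses on something with over 40 N, if the wrist force passes 120 N, or if a joint passes its speed limit or range.

## Working session

There is one attempt and no reset: what is moved stays moved. The work goes in short steps, Python scripts to look and compute and a tool call to move; the robot and the scene stay as the last step left them, time stands still between calls to the robot, and variables do not carry over. Pictures are saved under pics/ and viewed, and the job is handed in when it is done.

Besides the shell and the picture viewer there is one more tool, called after "Emit:" as name(argument=value, ...) on one line, values as JSON. play_rows: Moves the arm, as the interface text tells. Its arguments: {"type":"object","properties":{"moves":{"type":"array","items":{"type":"object","properties":{"claw":{"type":"number"},"linear":{"type":"array","items":{"type":"number"}},"turn":{"type":"array","items":{"type":"number"}}}}},"force":{"type":"number"}},"required":["moves"]}

```bash
ls; mkdir -p pics
python3 - <<'E'
from station import get_obs, vision
import cv2
print(get_obs())
for n in ["scene","side","wrist"]:
    im=vision.camera(n); cv2.imwrite(f"pics/{n}0.png",im); print(n,vision.camera_info(n))
E
```

```text
pics
{'time_s': 0.0, 'qpos': array([ 1.24438332e+00,  3.00509083e-01,  1.52161087e+00,  4.73834425e-06,
        1.32069171e+00, -6.65784473e-02]), 'joint_vel': array([-0.00042516,  0.00053971,  0.0017573 ,  0.00059169,  0.00079845,
       -0.00118739]), 'tau': array([ 1.17201478e-03, -5.31814170e+01, -3.52732337e+01,  7.09321070e-02,
        2.44975177e-02, -7.17519424e-05]), 'ee_pos': array([0.14120849, 0.53128038, 0.2048529 ]), 'eef_rot': array([-3.14037665e+00, -8.56789651e-05,  2.88175687e+00]), 'force': array([0.43656594, 0.31245287, 0.00475043]), 'moment': array([-0.01859515,  0.01119224,  0.00574763]), 'grip_width': 0.09403385686059033}
scene {'camera_matrix': array([[428.85405288,   0.        , 251.61093446],
       [  0.        , 428.85405288, 192.79539936],
       [  0.        ,   0.        ,   1.        ]]), 'rvec': array([ 2.19567935, -0.59893454,  0.29217203]), 'tvec': array([-0.45940721,  0.26047663,  0.77421977])}
side {'camera_matrix': array([[483.7249504 ,   0.        , 260.38384331],
       [  0.        , 483.7249504 , 184.0643276 ],
       [  0.        ,   0.        ,   1.        ]]), 'rvec': array([ 0.11972393, -2.81348864,  1.27240958]), 'tvec': array([0.57556661, 0.09598037, 1.20037526])}
wrist {'camera_matrix': array([[279.05854801,   0.        , 259.16616802],
       [  0.        , 279.05854801, 188.74848442],
       [  0.        ,   0.        ,   1.        ]]), 'mount': array([[-8.77046366e-04, -9.68585269e-01, -2.48680130e-01,
         7.26652728e-02],
       [ 9.99999342e-01, -6.65737915e-04, -9.33817479e-04,
        -7.02298507e-06],
       [ 7.38926063e-04, -2.48680785e-01,  9.68585216e-01,
        -1.80483176e-01],
       [ 0.00000000e+00,  0.00000000e+00,  0.00000000e+00,
         1.00000000e+00]])}
```

View pics/scene0.png

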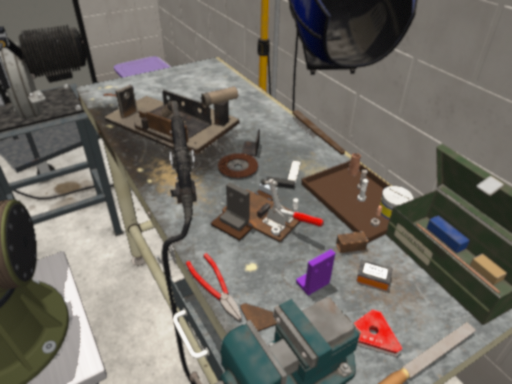

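View pics/side0.png

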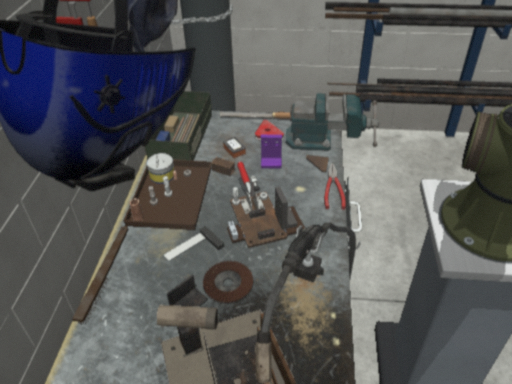

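View pics/wrist0.png

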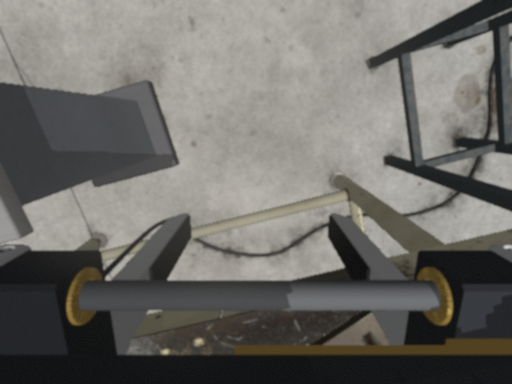

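```bash
cat > h.py <<'E'
import numpy as np, cv2
from station import get_obs, vision
def proj(n,P):
    i=vision.camera_info(n); return cv2.projectPoints(np.float64(P).reshape(-1,3),i['rvec'],i['tvec'],i['camera_matrix'],None)[0][:,0]
def ray(n,uv,z):
    i=vision.camera_info(n);R=cv2.Rodrigues(i['rvec'])[0];c=-R.T@i['tvec']
    out=[]
    for u in np.float64(uv).reshape(-1,2):
        d=R.T@np.linalg.inv(i['camera_matrix'])@[u[0],u[1],1]; out.append(c+d*(z-c[2])/d[2])
    return np.array(out)
def crop(src,dst,x0,y0,x1,y1,s):
    im=cv2.imread(src)[y0:y1,x0:x1]; cv2.imwrite(dst,cv2.resize(im,None,fx=s,fy=s,interpolation=cv2.INTER_CUBIC))
E
python3 - <<'E'
from h import *
crop('pics/scene0.png','pics/sc0.png',200,140,340,250,5.7)
crop('pics/side0.png','pics/sd0.png',210,150,320,250,6)
print(proj('side',[[.141,.532,.205],[.5,0,0]]),proj('scene',[[.141,.532,.205],[.5,0,0]]))
E
```

```text
[[533.62615198 387.30267075]
 [290.71235662 211.89004074]] [[  3.64257562  97.02236865]
 [238.60895973 237.11999799]]
```

View pics/sc0.png

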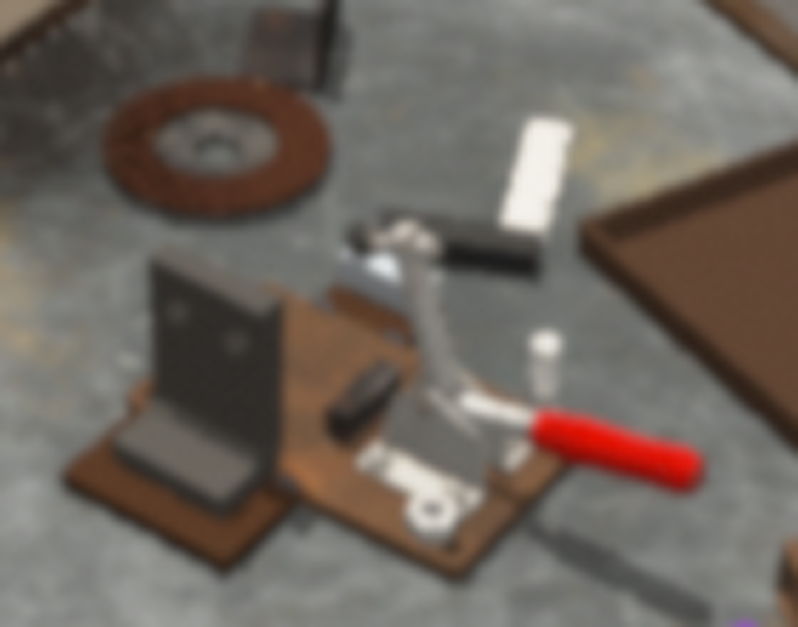

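View pics/sd0.png

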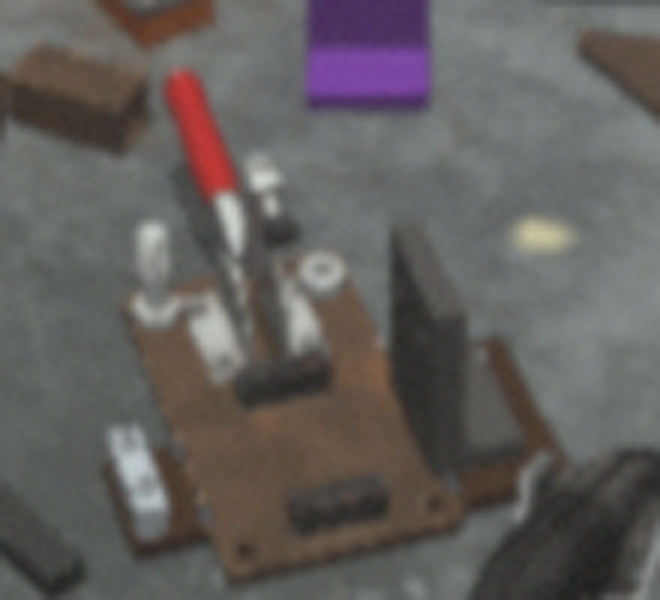

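```bash
cat >> h.py <<'E'
def F2W(p,pose):  # fixture mm -> world m
    p=np.float64(p).reshape(-1,3)/1000; c,s=np.cos(pose[2]),np.sin(pose[2])
    return np.c_[pose[0]+c*p[:,0]-s*p[:,1],pose[1]+s*p[:,0]+c*p[:,1],p[:,2]]
def tri(u1,u2):
    r=[]
    for n,u in (('scene',u1),('side',u2)):
        i=vision.camera_info(n);R=cv2.Rodrigues(i['rvec'])[0];r.append((i['camera_matrix']@np.c_[R,i['tvec']],u))
    X=cv2.triangulatePoints(r[0][0],r[1][0],np.float64(r[0][1]),np.float64(r[1][1]));return (X[:3]/X[3])[:,0]
E
python3 - <<'E'
from h import *
from scipy.optimize import least_squares
sd=[[(232,573),(50,85,10)],[(463,516),(-50,85,10)],[(125,303),(50,-85,10)],[(345,252),(-50,-85,10)],[(497,340),(-100,-9,10)],[(567,463),(-100,76,10)]]
sc=[[(65,472),(-100,76,10)],[(225,560),(-100,-9,10)],[(455,565),(-50,-85,10)],[(272,283),(50,85,10)]]
A=np.array([p[0] for p in sd])/6+[210,150]-.4; B=np.array([p[0] for p in sc])/5.7+[200,140]-.4
def f(p): return np.r_[(proj('side',F2W([q[1] for q in sd],p))-A).ravel(),(proj('scene',F2W([q[1] for q in sc],p))-B).ravel()]
s=least_squares(f,[.5,.0,0],loss='soft_l1');print(s.x,f(s.x).reshape(-1,2).round(1))
np.save('pose.npy',s.x)
p=s.x
im=cv2.imread('pics/side0.png');im=cv2.resize(im[150:250,210:320],None,fx=6,fy=6,interpolation=2)
im2=cv2.imread('pics/scene0.png');im2=cv2.resize(im2[140:250,200:340],None,fx=5.7,fy=5.7,interpolation=2)
def box(x0,x1,y0,y1,z0,z1):
    V=[(x,y,z) for x in(x0,x1) for y in (y0,y1) for z in (z0,z1)]
    return [(V[a],V[b]) for a in range(8) for b in range(a) if sum(u!=v for u,v in zip(V[a],V[b]))==1]
L=box(-50,50,-85,85,0,10)+box(-20,20,-10,2,10,28)+box(-20,20,65,77,10,28)
for h,c in ((-46,(0,255,0)),):
  L+=box(h-13,h,4.5,62.5,10,100)
L+=box(66,80,10,57,10,28)
for a,b in L:
    for im_,n,o,k in((im,'side',(210,150),6),(im2,'scene',(200,140),5.7)):
        q=((proj(n,F2W([a,b],p))-o+.4)*k).astype(int); cv2.line(im_,tuple(map(int,q[0])),tuple(map(int,q[1])),(0,255,0),1)
cv2.imwrite('pics/ov_sd.png',im);cv2.imwrite('pics/ov_sc.png',im2)
E
```

```text
[0.58358546 0.03361112 0.3870157 ] [[-1.4  0.5]
 [ 0.2  0.4]
 [-1.1 -1.3]
 [-1.3 -0.7]
 [ 0.8 -0.4]
 [ 1.   2.1]
 [-0.6 -0.1]
 [ 0.   0.5]
 [ 0.5  1.7]
 [-0.5 -0.5]]
```

View pics/ov_sd.png

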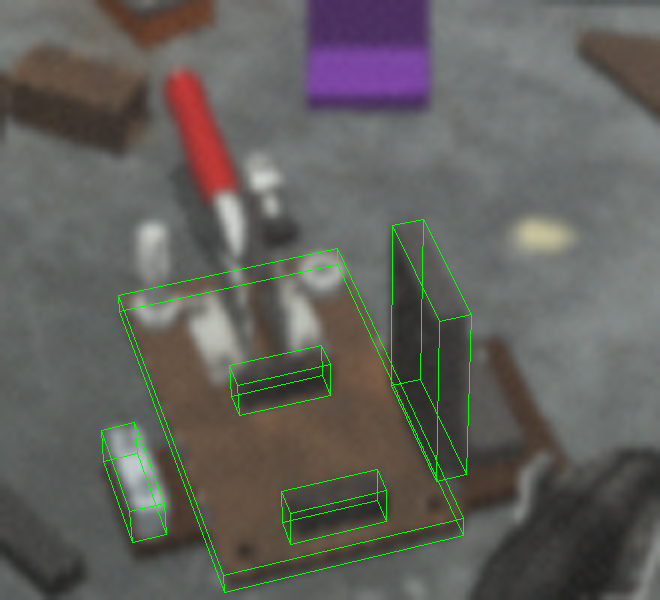

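View pics/ov_sc.png

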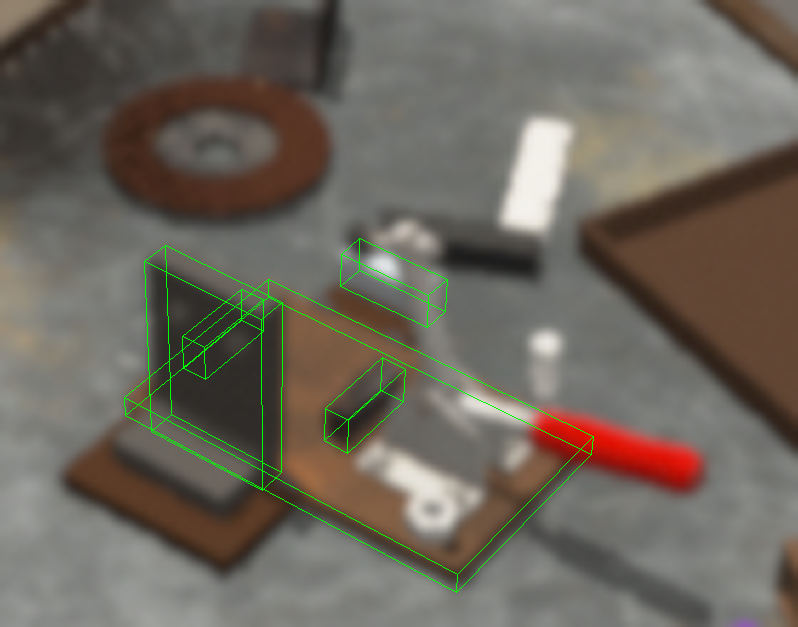

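Run:
```python
from h import *
crop('pics/scene0.png','pics/sc1.png',80,70,280,340,3)
crop('pics/side0.png','pics/sd1.png',200,150,370,384,3.4)
for a,b in [((175,105),(262,345)),((186,195),(315,232)),((180,150),(290,260))]: print(tri(a,b))
```

```text
[0.53811444 0.44495225 0.11561793]
[0.43722971 0.12551719 0.06237579]
[0.48518152 0.24743958 0.10296152]
```

View pics/sc1.png

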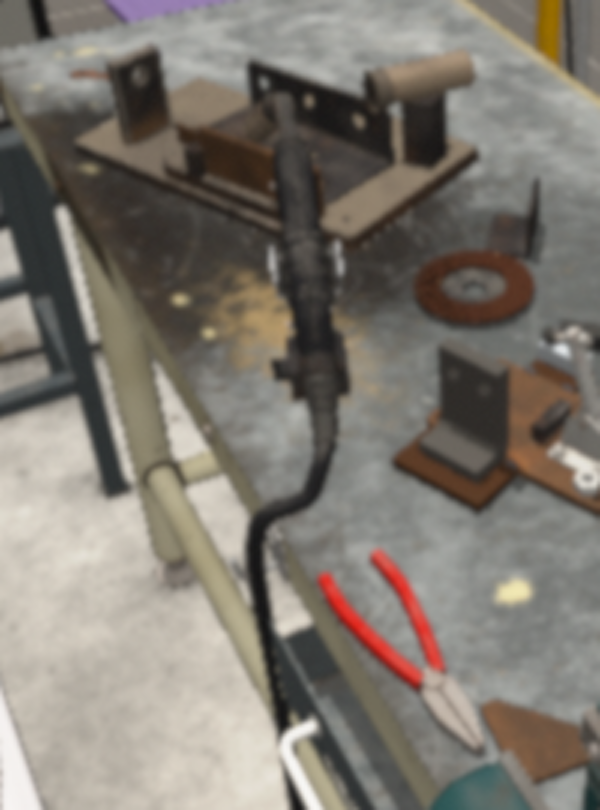

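View pics/sd1.png

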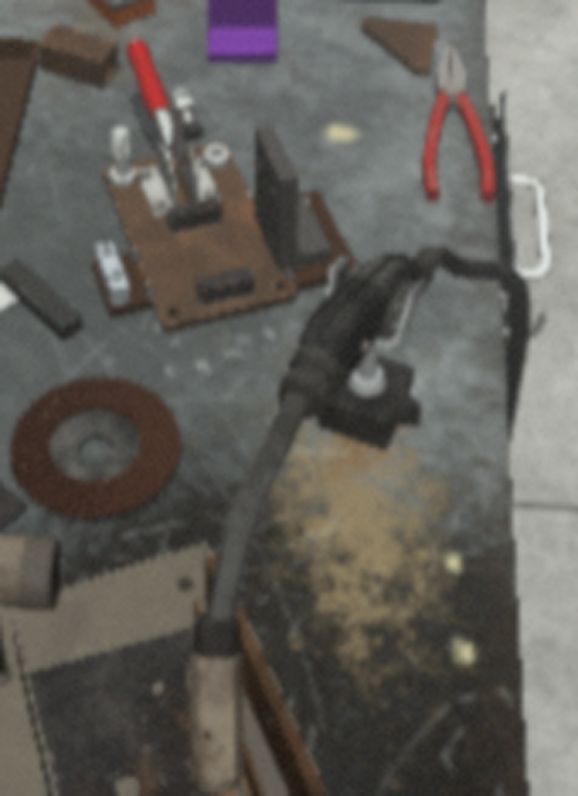

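Run:
```python
from h import *
for a,b in [((174,102),(264,384)),((176,118),(263,335)),((182,160),(288,262)),((187,197),(325,226))]: 
  t=tri(a,b);print(t,proj('scene',t),proj('side',t))
```

```text
[0.54100175 0.50052344 0.09464913] [[166.85486649 104.22022521]] [[254.14980171 380.5584824 ]]
[0.53353507 0.41408081 0.09347419] [[176.12360725 117.95576108]] [[263.15051826 335.05530404]]
[0.4867148  0.23564161 0.08084905] [[187.36315863 158.02741773]] [[293.04672239 263.77662479]]
[0.42269397 0.10948106 0.07005309] [[184.71044042 197.70625931]] [[323.21985199 225.43198795]]
```

```bash
cat >> h.py <<'E'
from scipy.spatial.transform import Rotation as Ro
def mv(pos,yaw,o=None,tilt=None):
    o=o or get_obs(); R0=Ro.from_euler('xyz',o['eef_rot']); 
    R1=Ro.from_euler('xyz',[np.pi,0,yaw]) if tilt is None else tilt
    print('lin',(R0.inv().apply(np.float64(pos)-o['ee_pos'])*1000).round(1),'turn',(R0.inv()*R1).as_rotvec().round(3),'F',o['force'].round(1),'q6',o['qpos'][5].round(2),o['time_s'])
E
python3 -c "
from h import *
mv([.58,.03,.27],.37)
print(tri((320,65),(75,185)))"
```

```text
lin [-552.8 -371.9  -64.7] turn [-0.000e+00  1.000e-03  2.512e+00] F [ 0.2  0.3 -0.6] q6 -0.07 0.15
[0.89843783 0.23303236 0.25350578]
```

Emit:
play_rows(moves=[{"claw":0.35,"linear":[-50,-33,-40],"turn":[0,0,0.18]},{"claw":0.35,"linear":[-100,-67,-60],"turn":[0,0,0.36]},{"claw":0.35,"linear":[-150,-100,-65],"turn":[0,0,0.54]},{"claw":0.35,"linear":[-200,-133,-65],"turn":[0,0,0.72]},{"claw":0.35,"linear":[-245,-165,-65],"turn":[0,0,0.9]},{"claw":0.35,"linear":[-285,-192,-65],"turn":[0,0,1.08]},{"claw":0.35,"linear":[-325,-219,-65],"turn":[0,0,1.26]},{"claw":0.35,"linear":[-365,-245,-65],"turn":[0,0,1.44]}])

```text
time_s: 1.15
ee_pos: [0.4319, 0.1994, 0.2702]
eef_rot: [-3.141, 0.001, 1.436]
force: [1.1, 0.6, -0.4]
grip_width: 0.0328
```

```bash
python3 -c "
from h import *
mv([.58,.03,.27],.37)"
```

```text
lin [-147.9  169.6    0.3] turn [0.000e+00 1.000e-03 1.066e+00] F [ 1.1  0.6 -0.4] q6 0.49 1.15
```

Emit:
play_rows(moves=[{"claw":0.35,"linear":[-25,28,0],"turn":[0,0,0.18]},{"claw":0.35,"linear":[-50,57,0],"turn":[0,0,0.36]},{"claw":0.35,"linear":[-74,85,0],"turn":[0,0,0.54]},{"claw":0.35,"linear":[-99,113,0],"turn":[0,0,0.72]},{"claw":0.35,"linear":[-124,142,0],"turn":[0,0,0.9]},{"claw":0.35,"linear":[-148,170,0],"turn":[0,0,1.066]},{"claw":0.35,"linear":[-148,170,0],"turn":[0,0,1.066]},{"claw":0.35,"linear":[-148,170,0],"turn":[0,0,1.066]}])

```text
time_s: 2.15
ee_pos: [0.58, 0.0302, 0.27]
eef_rot: [3.141, 0.001, 0.371]
force: [0.3, 0.3, 0.7]
grip_width: 0.0329
```

Run:
```python
from h import *
import pickle
o=get_obs(); im=vision.camera('wrist'); cv2.imwrite('pics/w1.png',im)
pickle.dump(o,open('w1.pkl','wb')); print(o['ee_pos'],o['eef_rot'],o['joint_vel'].round(3))
cv2.imwrite('pics/w1b.png',cv2.resize(im,None,fx=1.55,fy=1.55,interpolation=2))
```

```text
[0.58004473 0.03021462 0.2700376 ] [3.14133076e+00 1.09336012e-03 3.71392903e-01] [ 0.014 -0.013  0.003  0.    -0.001  0.003]
```

View pics/w1b.png

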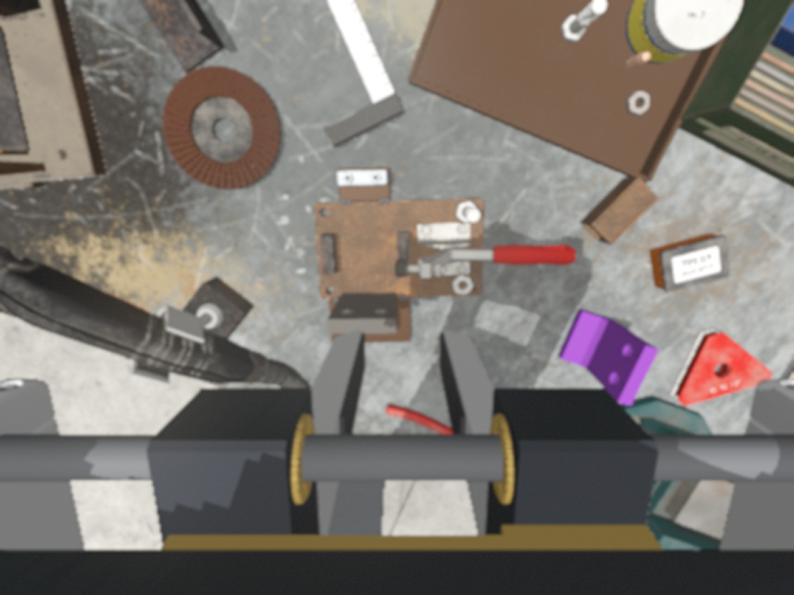

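Run:
```python
from h import *
crop('pics/w1.png','pics/w1c.png',195,100,320,225,6)
```

```text
(no output)
```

View pics/w1c.png

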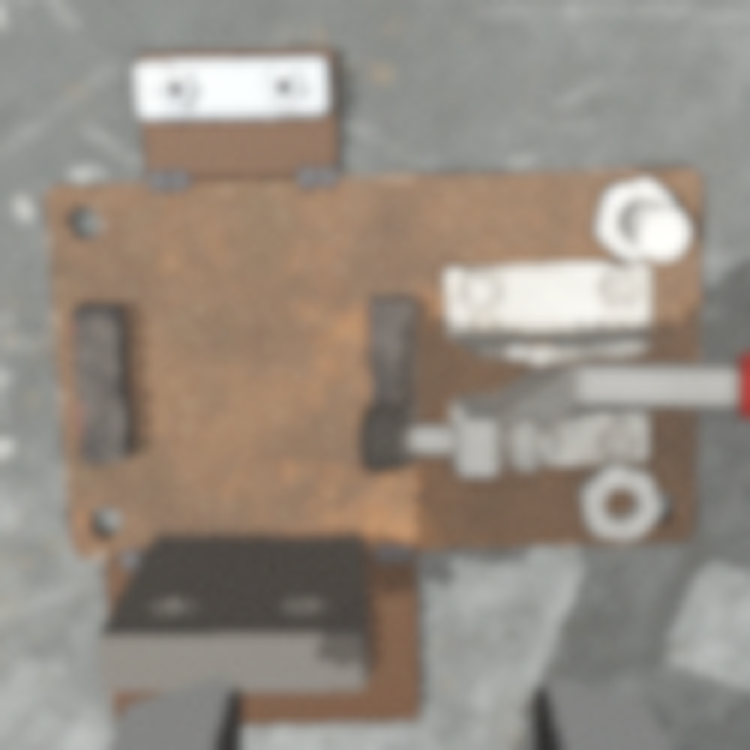

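```bash
cat >> h.py <<'E'
def wproj(P,o):
    i=vision.camera_info('wrist'); M=i['mount']; R=Ro.from_euler('xyz',o['eef_rot']).as_matrix()
    T=np.eye(4);T[:3,:3]=R;T[:3,3]=o['ee_pos']; C=np.linalg.inv(T@M)
    return cv2.projectPoints(np.float64(P).reshape(-1,3),cv2.Rodrigues(C[:3,:3])[0],C[:3,3],i['camera_matrix'],None)[0][:,0]
def box(x0,x1,y0,y1,z0,z1):
    V=[(x,y,z) for x in(x0,x1) for y in (y0,y1) for z in (z0,z1)]
    return [(V[a],V[b]) for a in range(8) for b in range(a) if sum(u!=v for u,v in zip(V[a],V[b]))==1]
def overlay(src,o,pose,L,x0,y0,x1,y1,s,dst):
    im=cv2.resize(cv2.imread(src)[y0:y1,x0:x1],None,fx=s,fy=s,interpolation=2)
    for a,b in L:
        q=((wproj(F2W([a,b],pose),o)-[x0,y0]+.5)*s).round().astype(int)
        cv2.line(im,tuple(map(int,q[0])),tuple(map(int,q[1])),(0,255,0),1)
    cv2.imwrite(dst,im)
E
python3 - <<'E'
from h import *
import pickle
from scipy.optimize import least_squares
o=pickle.load(open('w1.pkl','rb'))
D=[[(50,188),(50,85,10)],[(701,172),(50,-85,10)],[(75,553),(-50,85,10)],[(693,546),(-50,-85,10)],[(418,717),(-100,-9,10)],[(135,62),(0,57,28)],[(330,55),(0,10,28)],[(335,115),(66,10,28)],[(137,122),(66,57,28)],[(75,305),(20,77,28)],[(82,460),(-20,77,28)]]
D=[d for d in D if d[1][0]!=0]
U=np.array([d[0] for d in D])/6+[195,100]-.5
f=lambda p:(wproj(F2W([d[1] for d in D],p),o)-U).ravel()
s=least_squares(f,[.58,.03,.37],loss='soft_l1');print(s.x,f(s.x).reshape(-1,2).round(1).tolist())
p=s.x;np.save('pose.npy',p)
L=box(-50,50,-85,85,0,10)+box(-20,20,-10,2,10,28)+box(-20,20,65,77,10,28)+box(66,78,10,57,10,28)+box(-100,-50,-9,76,10,10)
for h in (-52,-40): L+=box(h-13,h,4.5,62.5,10,100)
overlay('pics/w1.png',o,p,L,195,100,320,225,6,'pics/w1o.png')
E
```

```text
[0.58205617 0.03355982 0.38865584] [[-0.7, -0.9], [0.9, -0.3], [-0.6, 0.7], [0.4, 0.0], [0.1, 1.1], [-0.3, -0.2], [0.7, -0.8], [-0.5, 0.4], [0.0, 0.4]]
```

View pics/w1o.png

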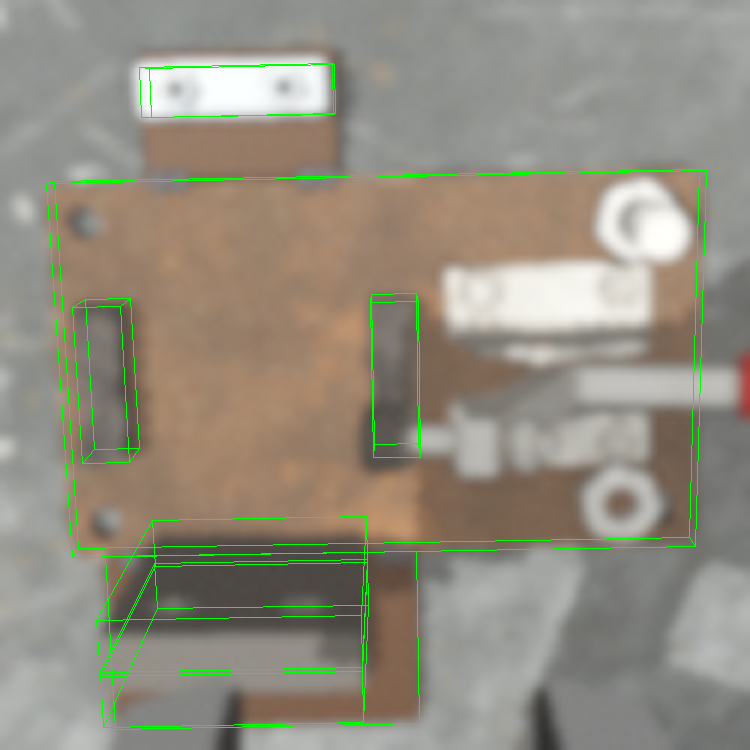

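```bash
cat > go.py <<'E'
from h import *
import sys
a=list(map(float,sys.argv[1:])); p=np.load('pose.npy')
yaw=p[2]+(a[3] if len(a)>3 else 0)
mv(F2W(a[:3],p)[0],yaw)
o=get_obs();d=o['ee_pos']-[p[0],p[1],0];c,s=np.cos(p[2]),np.sin(p[2])
print('now fixture mm',(np.array([c*d[0]+s*d[1],-s*d[0]+c*d[1],d[2]])*1000).round(1),'yaw rel',round(o['eef_rot'][2]-p[2],3))
E
python3 go.py -85 33.5 85
```

```text
lin [-82.4 -34.2 185.3] turn [ 0.     0.001 -0.017] F [-1.  -0.3  0.8] q6 1.19 2.2
now fixture mm [ -3.1  -2.  270.3] yaw rel -0.017
```

Emit:
play_rows(moves=[{"claw":0.35,"linear":[-45,-18,0],"turn":[0,0,-0.017]},{"claw":0.35,"linear":[-82,-34,20],"turn":[0,0,-0.017]},{"claw":0.35,"linear":[-82,-34,70],"turn":[0,0,-0.017]},{"claw":0.35,"linear":[-82,-34,120],"turn":[0,0,-0.017]},{"claw":0.35,"linear":[-82,-34,165],"turn":[0,0,-0.017]},{"claw":0.35,"linear":[-82,-34,185],"turn":[0,0,-0.017]},{"claw":0.35,"linear":[-82,-34,185],"turn":[0,0,-0.017]}])

```text
time_s: 3.08
ee_pos: [0.4902, 0.0329, 0.0846]
eef_rot: [-3.141, 0.003, 0.391]
force: [1.1, -0.1, 0.5]
grip_width: 0.0328
```

```bash
python3 - <<'E'
from h import *
import pickle
o=get_obs(); im=vision.camera('wrist'); cv2.imwrite('pics/w2.png',im);pickle.dump(o,open('w2.pkl','wb'))
crop('pics/w2.png','pics/w2c.png',150,150,380,322,3.3)
im=vision.camera('side'); cv2.imwrite('pics/side2.png',im);crop('pics/side2.png','pics/side2c.png',210,100,370,250,4)
E
python3 go.py -37 33.5 85
```

```text
lin [47.2  0.1  1.5] turn [ 0.001 -0.001  0.001] F [-0.1 -0.3  0.2] q6 1.17 3.175
now fixture mm [-84.2  33.6  86.5] yaw rel 0.001
```

View pics/w2c.png

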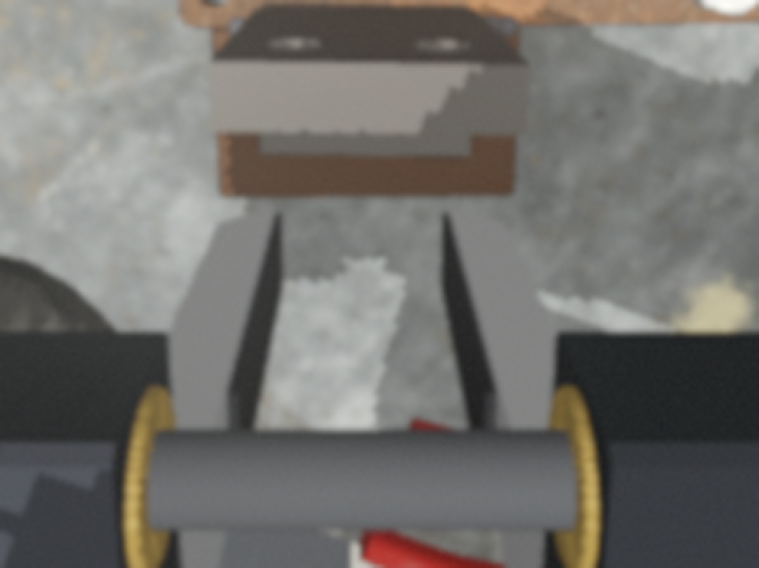

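View pics/side2c.png

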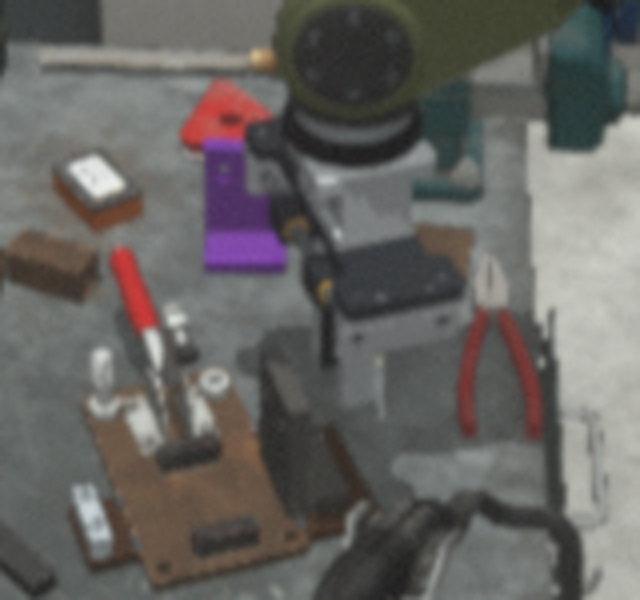

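Emit:
play_rows(moves=[{"claw":0.35,"linear":[10,0,1],"turn":[0,0,0]},{"claw":0.35,"linear":[17,0,1],"turn":[0,0,0]},{"claw":0.35,"linear":[22,0,1],"turn":[0,0,0]},{"claw":0.35,"linear":[27,0,1],"turn":[0,0,0]},{"claw":0.35,"linear":[32,0,1],"turn":[0,0,0]}])

```text
time_s: 3.8
ee_pos: [0.5213, 0.045, 0.0854]
eef_rot: [3.141, -0.0, 0.39]
force: [-1.5, -0.4, -0.1]
grip_width: 0.0333
```

```bash
python3 - <<'E'
from h import *
im=vision.camera('side'); cv2.imwrite('pics/side3.png',im);crop('pics/side3.png','pics/side3c.png',210,150,330,250,5)
E
python3 go.py -37 33.5 85
```

```text
lin [14.5  0.1  0.5] turn [ 0.001 -0.001  0.001] F [ 0.  -0.1 -0.5] q6 1.2 3.85
now fixture mm [-51.5  33.6  85.5] yaw rel 0.001
```

View pics/side3c.png

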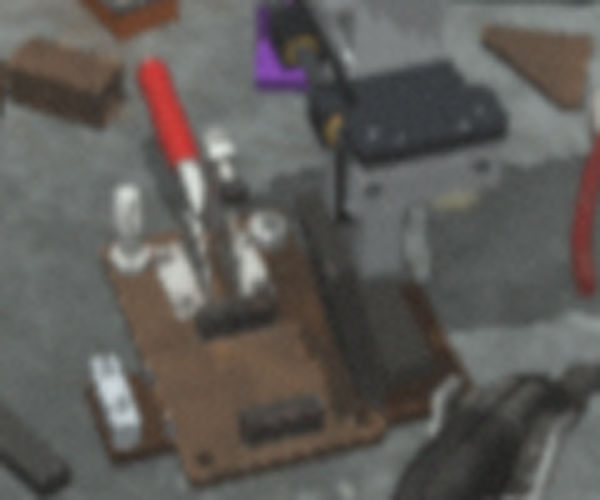

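The leg is tilting (~10°). I'll continue the push.

Emit:
play_rows(moves=[{"claw":0.35,"linear":[5,0,0],"turn":[0,0,0]},{"claw":0.35,"linear":[9,0,0],"turn":[0,0,0]},{"claw":0.35,"linear":[13,0,0],"turn":[0,0,0]},{"claw":0.35,"linear":[16,0,0],"turn":[0,0,0]},{"claw":0.35,"linear":[16,0,0],"turn":[0,0,0]}])

```text
time_s: 4.47
ee_pos: [0.5366, 0.0513, 0.0854]
eef_rot: [3.141, -0.001, 0.39]
force: [0.5, -0.1, -0.5]
grip_width: 0.0327
```

```bash
python3 - <<'E'
from h import *
im=vision.camera('side'); cv2.imwrite('pics/side4.png',im);crop('pics/side4.png','pics/side4c.png',210,150,330,250,5)
E
python3 go.py -85 33.5 85
```

```text
lin [-49.5   0.    0.4] turn [ 0.001 -0.001  0.001] F [ 0.  -0.1  0.4] q6 1.21 4.525
now fixture mm [-35.5  33.6  85.4] yaw rel 0.001
```

View pics/side4c.png

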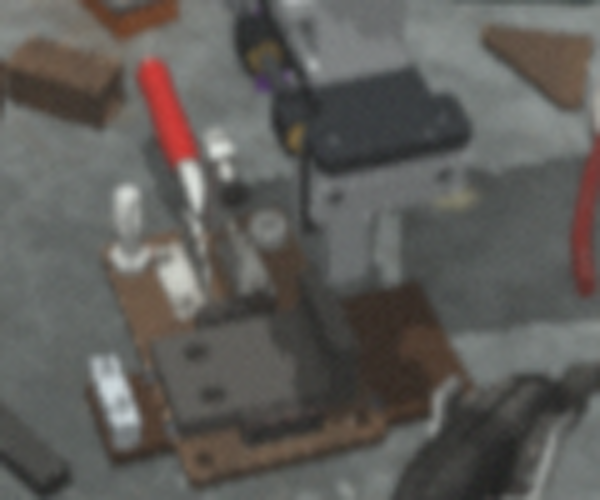

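Emit:
play_rows(moves=[{"claw":0.35,"linear":[-20,0,0],"turn":[0,0,0]},{"claw":0.35,"linear":[-40,0,0],"turn":[0,0,0]},{"claw":0.35,"linear":[-40,0,25],"turn":[0,0,0]},{"claw":0.35,"linear":[-40,0,55],"turn":[0,0,0]},{"claw":0.35,"linear":[-40,0,60],"turn":[0,0,0]},{"claw":0.35,"linear":[-40,0,60],"turn":[0,0,0]}])

```text
time_s: 5.28
ee_pos: [0.4998, 0.036, 0.0259]
eef_rot: [3.141, -0.001, 0.39]
force: [-0.6, -0.3, -0.4]
grip_width: 0.033
```

```bash
python3 - <<'E'
from h import *
import pickle
o=get_obs(); im=vision.camera('wrist'); cv2.imwrite('pics/w5.png',im);pickle.dump(o,open('w5.pkl','wb'))
p=np.load('pose.npy')
L=box(-46,44,4.5,62.5,10,23)+box(-46,-33,4.5,62.5,10,50)+box(66,78,10,57,10,28)
overlay('pics/w5.png',o,p,L,140,50,380,240,3.2,'pics/w5c.png')
E
python3 go.py -32 33.5 27
```

```text
lin [43.  -0.1 -0.6] turn [ 0.001 -0.002  0.001] F [-0.4  0.1  0.5] q6 1.18 5.325
now fixture mm [-75.   33.3  26.3] yaw rel 0.001
```

View pics/w5c.png

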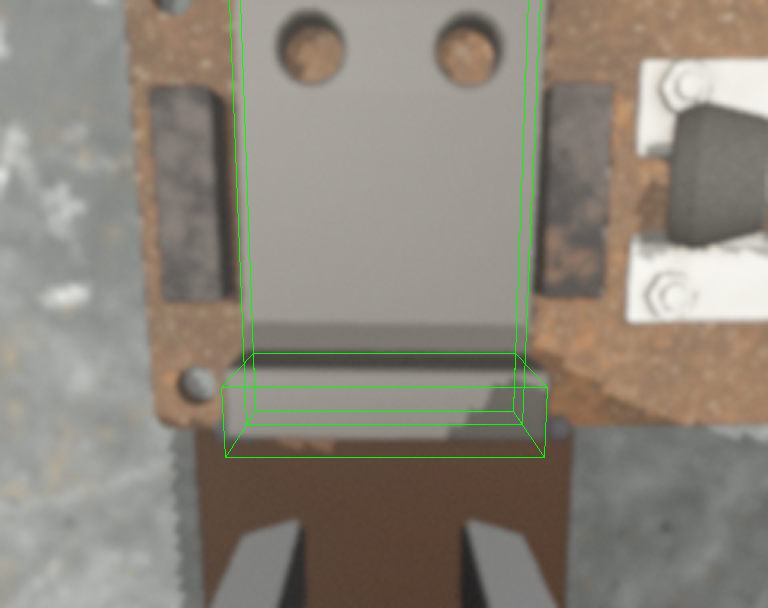

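Emit:
play_rows(moves=[{"claw":0.35,"linear":[10,0,0],"turn":[0,0,0]},{"claw":0.35,"linear":[18,0,0],"turn":[0,0,0]},{"claw":0.35,"linear":[24,0,0],"turn":[0,0,0]},{"claw":0.35,"linear":[29,0,0],"turn":[0,0,0]},{"claw":0.35,"linear":[33,0,0],"turn":[0,0,0]},{"claw":0.35,"linear":[37,0,0],"turn":[0,0,0]},{"claw":0.35,"linear":[40,0,0],"turn":[0,0,0]}])

```text
time_s: 6.2
ee_pos: [0.5372, 0.0513, 0.0263]
eef_rot: [3.14, -0.002, 0.39]
force: [-3.8, -0.8, 2.0]
grip_width: 0.0327
```

```bash
python3 go.py -30 33.5 27
```

```text
lin [ 4.8 -0.1 -0.7] turn [ 0.001 -0.002  0.001] F [-3.8 -0.8  2. ] q6 1.21 6.2
now fixture mm [-34.8  33.4  26.3] yaw rel 0.001
```

Emit:
play_rows(moves=[{"claw":0.35,"linear":[2,0,0],"turn":[0,0,0]},{"claw":0.35,"linear":[3.5,0,0],"turn":[0,0,0]},{"claw":0.35,"linear":[5,0,0],"turn":[0,0,0]}])

```text
time_s: 6.58
ee_pos: [0.5391, 0.0521, 0.0263]
eef_rot: [3.141, 0.006, 0.39]
force: [-32.4, -13.9, 24.6]
grip_width: 0.0327
```

```bash
python3 go.py -30 33.5 27
```

```text
lin [ 2.7 -0.1 -0.7] turn [0.    0.006 0.002] F [-32.4 -13.9  24.6] q6 1.21 6.575
now fixture mm [-32.7  33.4  26.3] yaw rel 0.002
```

Emit:
play_rows(moves=[{"claw":0.35,"linear":[-2,0,0],"turn":[0,0,0]},{"claw":0.35,"linear":[-15,0,0],"turn":[0,0,0]},{"claw":0.35,"linear":[-40,0,0],"turn":[0,0,0]},{"claw":0.35,"linear":[-40,0,-30],"turn":[0,0,0]},{"claw":0.35,"linear":[-40,0,-85],"turn":[0,0,0]},{"claw":0.35,"linear":[-40,0,-140],"turn":[0,0,0]},{"claw":0.35,"linear":[-20,0,-175],"turn":[0,0,0]},{"claw":0.35,"linear":[-20,0,-175],"turn":[0,0,0]}])

```text
time_s: 7.58
ee_pos: [0.5229, 0.0452, 0.2038]
eef_rot: [3.139, 0.001, 0.391]
force: [0.5, -0.3, -0.7]
grip_width: 0.033
```

```bash
python3 - <<'E'
from h import *
import pickle
o=get_obs(); im=vision.camera('wrist'); cv2.imwrite('pics/w6.png',im);pickle.dump(o,open('w6.pkl','wb'))
p=np.load('pose.npy')
L=box(-24,66,4.5,62.5,10,23)+box(-24,-11,4.5,62.5,10,50)+box(66,78,10,57,10,28)
overlay('pics/w6.png',o,p,L,160,40,360,190,4,'pics/w6c.png')
crop('pics/w6.png','pics/w6d.png',160,40,360,190,4)
E
python3 go.py -85 33.5 85
```

```text
lin [-33.   -0.2 116.8] turn [0.001 0.004 0.002] F [-1.1  0.2 -0.2] q6 1.2 7.625
now fixture mm [-51.5  33.5 201.7] yaw rel 0.002
```

View pics/w6c.png

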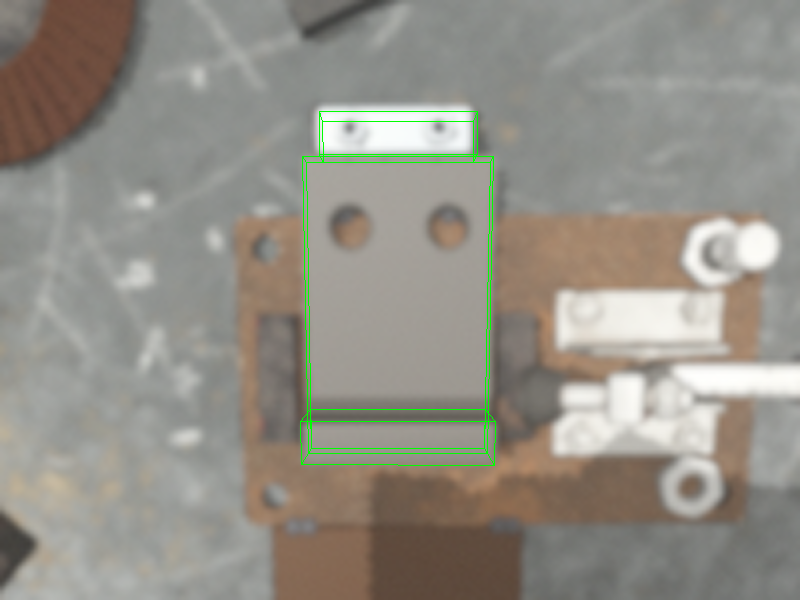

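View pics/w6d.png

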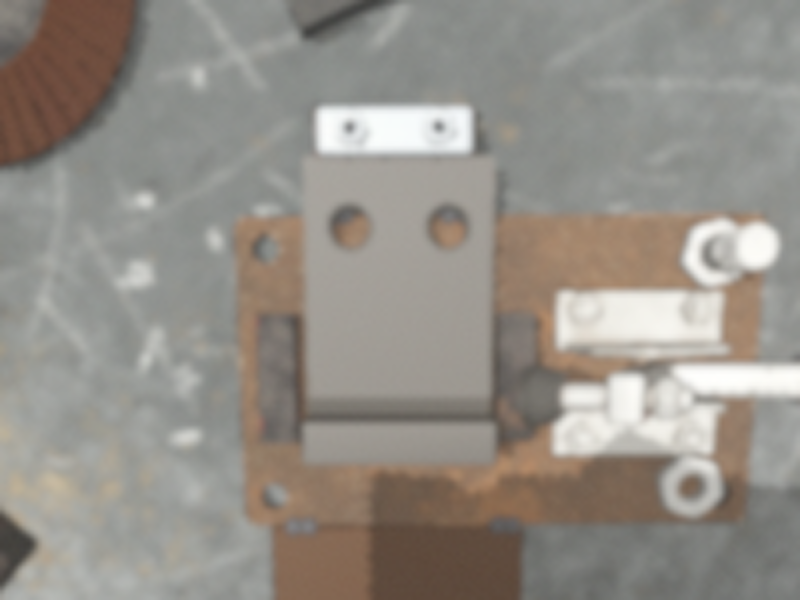

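```bash
python3 go.py 0 -68 200 1.5708
```

```text
lin [ 51.3 101.6   1.6] turn [-0.003  0.004 -1.569] F [-1.1  0.2 -0.2] q6 1.2 7.625
now fixture mm [-51.5  33.5 201.7] yaw rel 0.002
```

Emit:
play_rows(moves=[{"claw":0,"linear":[6,12,0],"turn":[0,0,-0.18]},{"claw":0,"linear":[12,24,0],"turn":[0,0,-0.36]},{"claw":0,"linear":[18,36,0],"turn":[0,0,-0.54]},{"claw":0,"linear":[24,48,0],"turn":[0,0,-0.72]},{"claw":0,"linear":[31,61,0],"turn":[0,0,-0.9]},{"claw":0,"linear":[38,74,0],"turn":[0,0,-1.08]},{"claw":0,"linear":[45,88,0],"turn":[0,0,-1.26]},{"claw":0,"linear":[51,101,0],"turn":[0,0,-1.44]}])

```text
time_s: 8.62
ee_pos: [0.6067, -0.0294, 0.1997]
eef_rot: [-3.135, 0.0, 1.836]
force: [-0.2, 0.3, 0.4]
grip_width: 0.0005
```

```bash
python3 go.py 0 -68 190 1.5708
```

```text
lin [-0.2  1.1  9.7] turn [-0.006  0.    -0.123] F [-0.2  0.3  0.4] q6 -0.37 8.625
now fixture mm [ -1.  -67.7 199.7] yaw rel 1.448
```

Emit:
play_rows(moves=[{"claw":0,"linear":[0,1,30],"turn":[-0.006,0,-0.123]},{"claw":0,"linear":[0,1,45],"turn":[-0.006,0,-0.123]},{"claw":0,"linear":[0,1,45],"turn":[-0.006,0,-0.123]}])

```text
time_s: 9.0
ee_pos: [0.6066, -0.0292, 0.1532]
eef_rot: [-3.139, -0.001, 1.957]
force: [0.8, -0.3, -0.3]
grip_width: 0.0007
```

```bash
python3 - <<'E'
from h import *
import pickle
o=get_obs(); im=vision.camera('wrist'); cv2.imwrite('pics/w7.png',im);pickle.dump(o,open('w7.pkl','wb'))
cv2.imwrite('pics/w7b.png',cv2.resize(im,None,fx=1.55,fy=1.55,interpolation=2))
im=vision.camera('side'); cv2.imwrite('pics/side7.png',im);crop('pics/side7.png','pics/side7c.png',210,100,340,230,4.6)
im=vision.camera('scene'); cv2.imwrite('pics/scene7.png',im);crop('pics/scene7.png','pics/scene7c.png',200,100,340,240,4.2)
E
python3 go.py 0 -68 95 1.5708
```

```text
lin [-0.1 -0.1 60.7] turn [ 0.001  0.001 -0.001] F [0.5 0.3 0.5] q6 -0.5 9.15
now fixture mm [ -0.  -67.8 155.7] yaw rel 1.57
```

View pics/w7b.png

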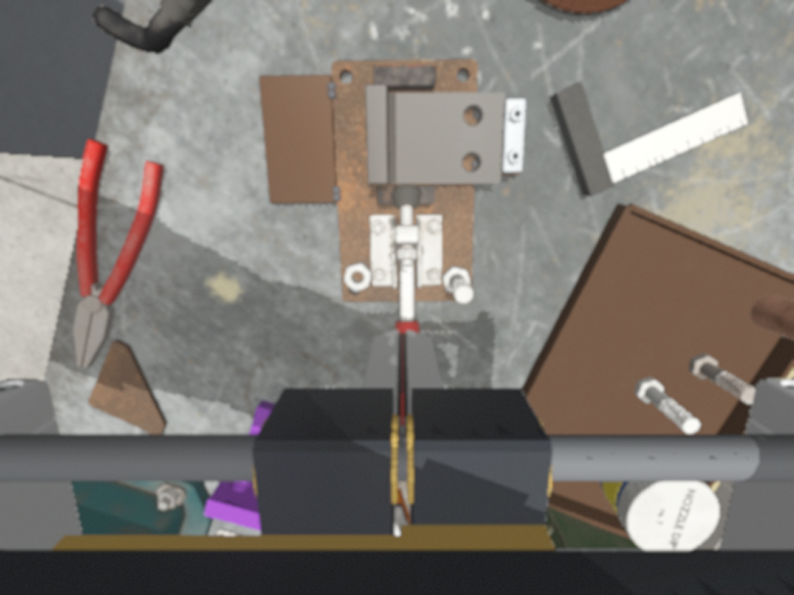

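View pics/side7c.png

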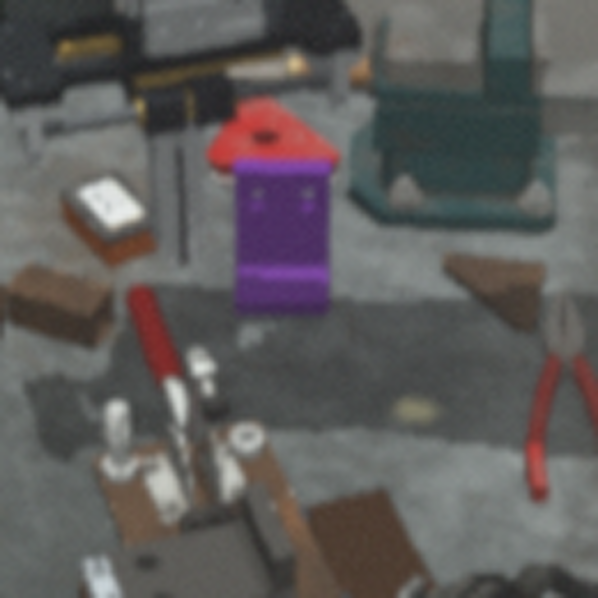

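View pics/scene7c.png

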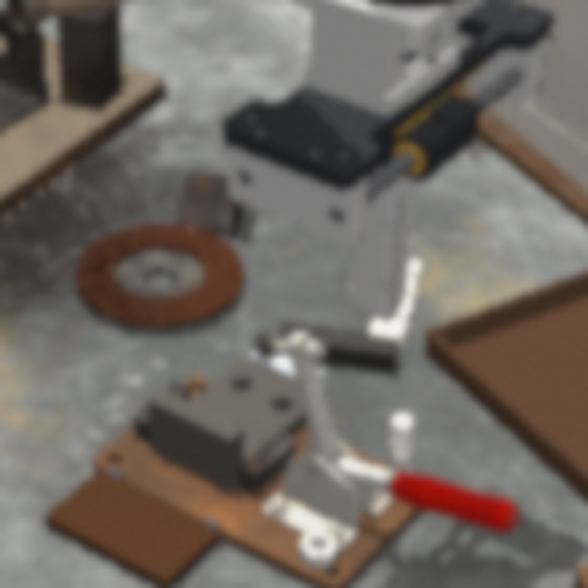

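Emit:
play_rows(moves=[{"claw":0,"linear":[0,0,35],"turn":[0,0,0]},{"claw":0,"linear":[0,0,60],"turn":[0,0,0]},{"claw":0,"linear":[0,0,60],"turn":[0,0,0]},{"claw":0,"linear":[6,0,60],"turn":[0,0,0]},{"claw":0,"linear":[10,0,60],"turn":[0,0,0]}])

```text
time_s: 9.78
ee_pos: [0.6045, -0.0195, 0.0971]
eef_rot: [3.139, 0.002, 1.958]
force: [-0.0, 0.1, -1.2]
grip_width: 0.0001
```

```bash
python3 - <<'E'
from h import *
im=vision.camera('side'); cv2.imwrite('pics/side8.png',im);crop('pics/side8.png','pics/side8c.png',210,100,340,230,4.6)
im=vision.camera('scene'); cv2.imwrite('pics/scene8.png',im);crop('pics/scene8.png','pics/scene8c.png',230,130,330,230,6)
E
python3 go.py 0 -38 96 1.5708
```

```text
lin [19.5 -0.5  0.6] turn [ 0.002  0.001 -0.001] F [ 0.   0.5 -0.1] q6 -0.48 9.875
now fixture mm [  0.4 -57.5  96.6] yaw rel 1.57
```

View pics/side8c.png

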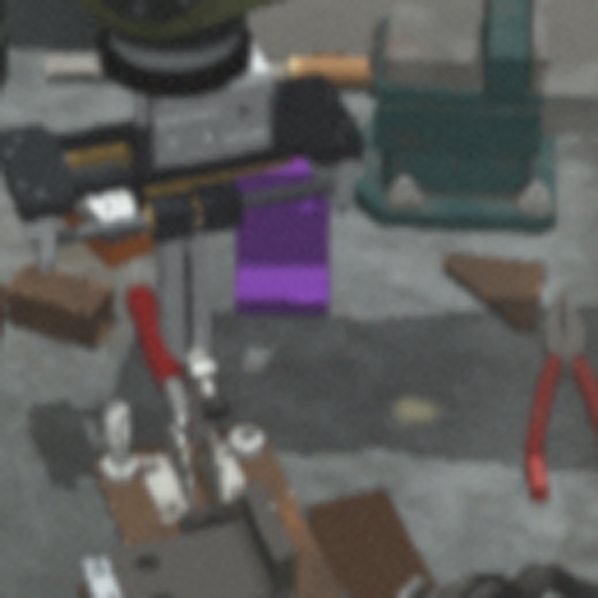

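View pics/scene8c.png

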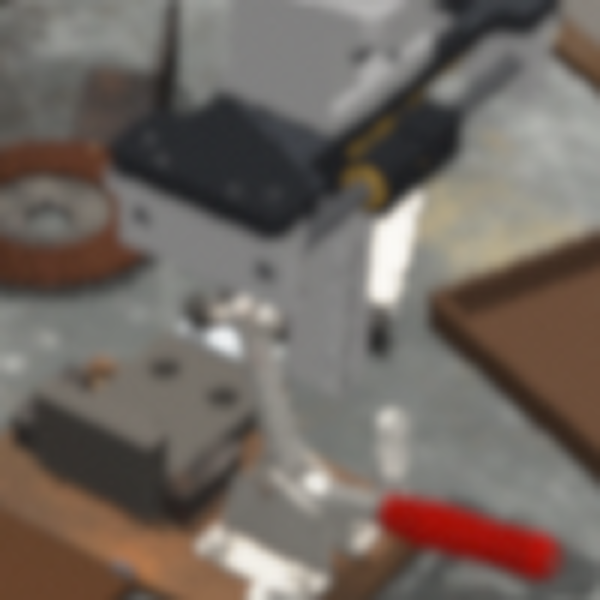

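Emit:
play_rows(moves=[{"claw":0,"linear":[8,0,0],"turn":[0,0,0]},{"claw":0,"linear":[15,0,0],"turn":[0,0,0]},{"claw":0,"linear":[20.5,0,0],"turn":[0,0,0]},{"claw":0,"linear":[26,0,0],"turn":[0,0,0]},{"claw":0,"linear":[31.5,0,2],"turn":[0,0,0]},{"claw":0,"linear":[36.5,0,4.5],"turn":[0,0,0]}])

```text
time_s: 10.62
ee_pos: [0.5905, 0.0143, 0.0922]
eef_rot: [3.139, 0.002, 1.959]
force: [1.0, -5.0, 1.7]
grip_width: 0.0003
```

```bash
python3 - <<'E'
from h import *
im=vision.camera('side'); cv2.imwrite('pics/side9.png',im);crop('pics/side9.png','pics/side9c.png',210,130,320,240,5)
im=vision.camera('scene'); cv2.imwrite('pics/scene9.png',im);crop('pics/scene9.png','pics/scene9c.png',230,130,330,230,6)
E
python3 go.py 0 -11.6 85.7 1.5708
```

```text
lin [ 9.  -0.5  6.3] turn [ 0.002  0.001 -0.   ] F [ 0.4 -2.5  0.8] q6 -0.43 10.725
now fixture mm [  0.5 -20.6  92. ] yaw rel 1.57
```

View pics/side9c.png

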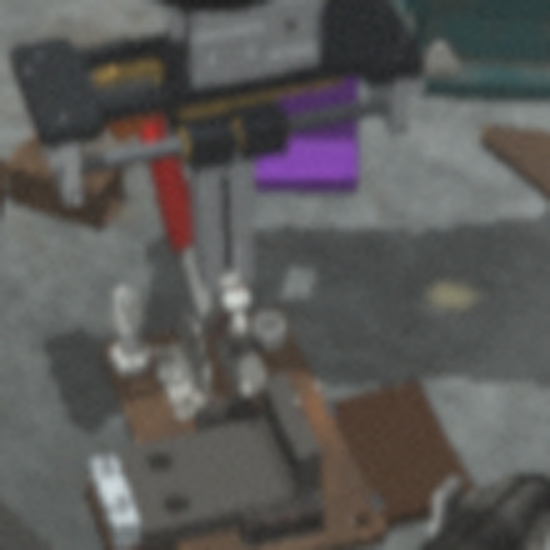

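View pics/scene9c.png

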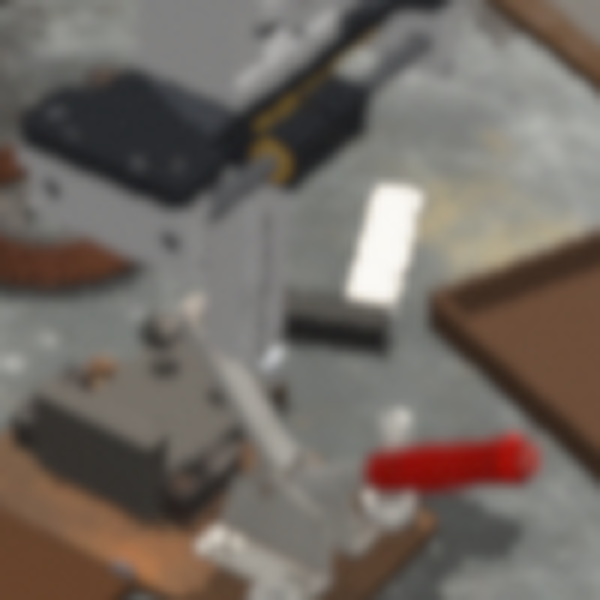

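Emit:
play_rows(moves=[{"claw":0,"linear":[4.5,-0.5,3],"turn":[0,0,0]},{"claw":0,"linear":[9,-0.5,6.5],"turn":[0,0,0]},{"claw":0,"linear":[13,-0.5,10],"turn":[0,0,0]},{"claw":0,"linear":[17,-0.5,14.5],"turn":[0,0,0]},{"claw":0,"linear":[20.5,-0.5,19],"turn":[0,0,0]},{"claw":0,"linear":[23,-0.5,24],"turn":[0,0,0]},{"claw":0,"linear":[25.5,-0.5,29],"turn":[0,0,0]}])

```text
time_s: 11.6
ee_pos: [0.5804, 0.0382, 0.063]
eef_rot: [3.139, 0.002, 1.959]
force: [0.7, -3.8, 3.7]
grip_width: 0.0005
```

```bash
python3 - <<'E'
from h import *
im=vision.camera('side'); cv2.imwrite('pics/side10.png',im);crop('pics/side10.png','pics/side10c.png',210,130,320,240,5)
im=vision.camera('scene'); cv2.imwrite('pics/scene10.png',im);crop('pics/scene10.png','pics/scene10c.png',230,130,330,230,6)
E
python3 go.py 0 7.8 53 1.5708
```

```text
lin [ 2.5 -0.1  9.5] turn [ 0.002  0.001 -0.   ] F [ 0.9 -1.   0.7] q6 -0.39 11.7
now fixture mm [ 0.1  5.3 62.5] yaw rel 1.571
```

View pics/side10c.png

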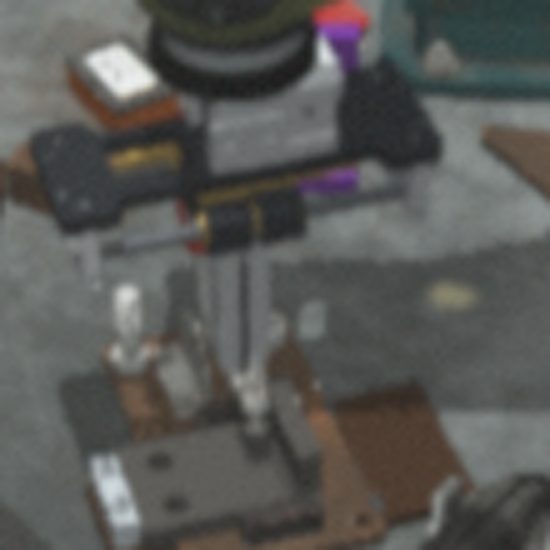

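View pics/scene10c.png

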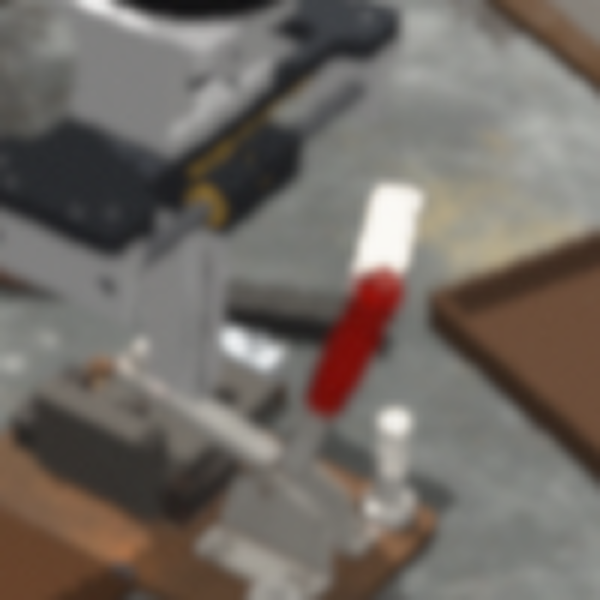

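Emit:
play_rows(moves=[{"claw":0,"linear":[1.5,0,3],"turn":[0,0,0]},{"claw":0,"linear":[2.5,0,6],"turn":[0,0,0]},{"claw":0,"linear":[3,0,8.5],"turn":[0,0,0]}])

```text
time_s: 12.08
ee_pos: [0.579, 0.0413, 0.0539]
eef_rot: [3.139, 0.001, 1.959]
force: [0.7, -2.1, 4.3]
grip_width: 0.0005
```

```bash
python3 go.py 0 7.8 53 1.5708
```

```text
lin [-0.5 -0.1  0.9] turn [ 0.002  0.001 -0.   ] F [ 0.7 -2.1  4.3] q6 -0.38 12.075
now fixture mm [ 0.1  8.3 53.9] yaw rel 1.57
```

Still just hinge friction; press a little more, in small steps.

Emit:
play_rows(moves=[{"claw":0,"linear":[0,0,1],"turn":[0,0,0]},{"claw":0,"linear":[0,0,1.5],"turn":[0,0,0]}])

```text
time_s: 12.32
ee_pos: [0.5791, 0.0414, 0.0533]
eef_rot: [3.139, 0.001, 1.959]
force: [-4.2, -2.8, 17.7]
grip_width: 0.0006
```

Emit:
play_rows(moves=[{"claw":0,"linear":[0,0,0.7],"turn":[0,0,0]},{"claw":0,"linear":[0,0,1],"turn":[0,0,0]},{"claw":0,"linear":[0,0,1],"turn":[0,0,0]}])

```text
time_s: 12.7
ee_pos: [0.5791, 0.0414, 0.0533]
eef_rot: [3.139, 0.001, 1.959]
force: [-5.0, -4.2, 15.9]
grip_width: 0.0005
```

```bash
python3 go.py 0 7.8 150 1.5708
```

```text
lin [ -0.7  -0.  -96.7] turn [ 0.003  0.001 -0.   ] F [-5.  -4.2 15.9] q6 -0.38 12.7
now fixture mm [ 0.3  8.4 53.3] yaw rel 1.571
```

Emit:
play_rows(moves=[{"claw":0,"linear":[0,0,0],"turn":[0,0,0]},{"claw":0,"linear":[2,0,-15],"turn":[0,0,0]},{"claw":0,"linear":[10,0,-60],"turn":[0,0,0]},{"claw":0,"linear":[10,0,-110],"turn":[0,0,0]},{"claw":0,"linear":[-30,0,-160],"turn":[0,0,0]},{"claw":0,"linear":[-30,0,-160],"turn":[0,0,0]},{"claw":0,"linear":[-30,0,-160],"turn":[0,0,0]}])

```text
time_s: 13.58
ee_pos: [0.5895, 0.014, 0.2126]
eef_rot: [3.14, -0.0, 1.959]
force: [0.4, 0.6, -0.8]
grip_width: 0.0001
```

Run:
```python
from h import *
import pickle
o=get_obs(); im=vision.camera('wrist'); cv2.imwrite('pics/w11.png',im)
p=np.load('pose.npy')
L=box(-24,66,4.5,62.5,10,23)+box(66,78,10,57,10,28)+box(-6,6,-38,38,42,52)
overlay('pics/w11.png',o,p,L,170,20,370,170,4,'pics/w11c.png')
im=vision.camera('side'); cv2.imwrite('pics/side11.png',im);crop('pics/side11.png','pics/side11c.png',170,100,370,250,4)
im=vision.camera('scene'); cv2.imwrite('pics/scene11.png',im)
im=cv2.resize(im[130:230,230:330],None,fx=6,fy=6,interpolation=2)
for th,col in((0.02,(0,255,0)),(0.06,(0,0,255))):
  c,s=np.cos(th),np.sin(th)
  for r0,n0,r1,n1 in((2,10,78,10),(2,0,78,0)):
   for x in(-6,):
    P=[(x,-40+c*r-s*n,42+s*r+c*n) for r,n in((r0,n0),(r1,n1))]
    q=((proj('scene',F2W(P,p))-[230,130]+.5)*6).astype(int);cv2.line(im,tuple(map(int,q[0])),tuple(map(int,q[1])),col,1)
cv2.imwrite('pics/scene11c.png',im);print(get_obs()['force'])
```

```text
[-0.51531314  0.58437551  0.37752837]
```

View pics/w11c.png

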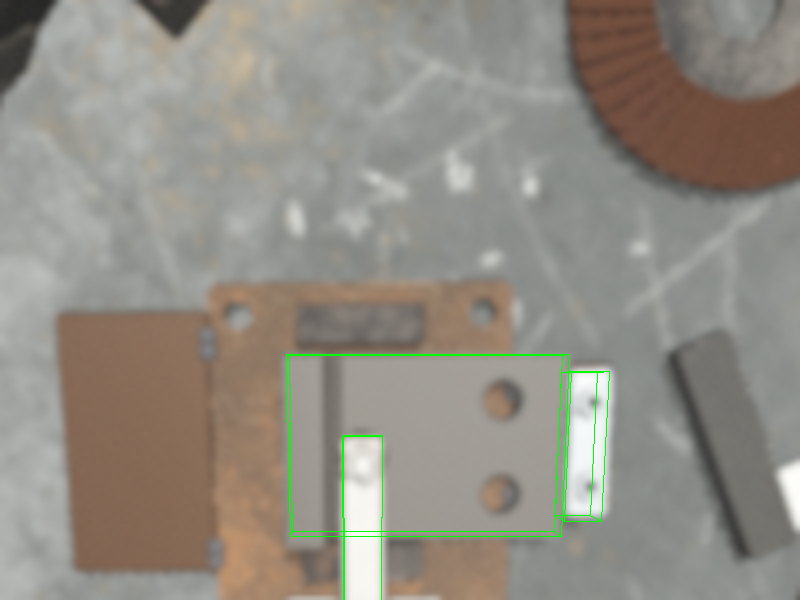

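View pics/side11c.png

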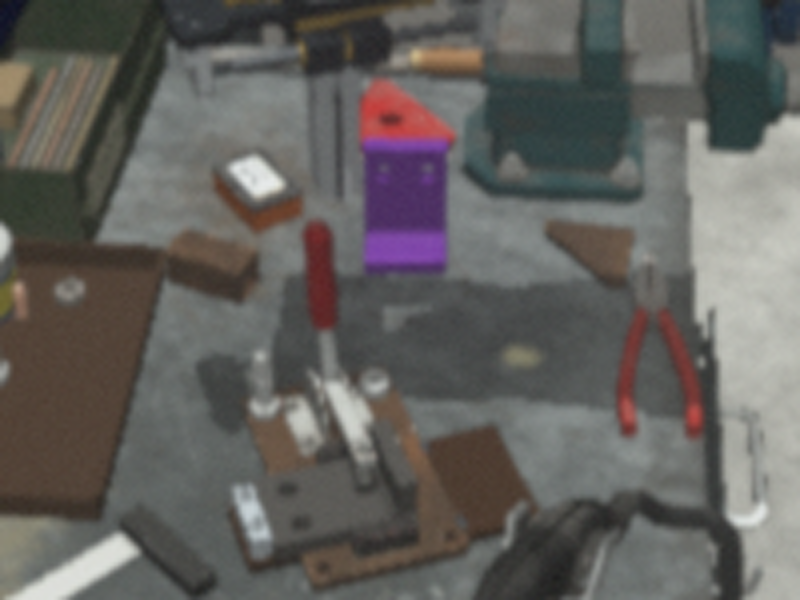

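View pics/scene11c.png

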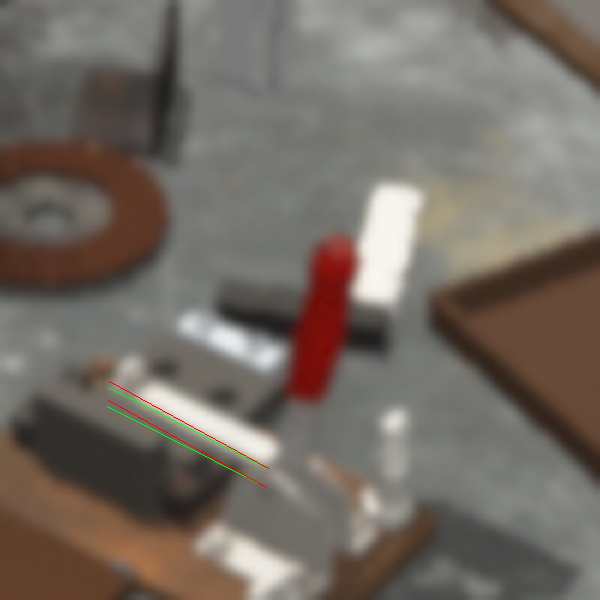

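```bash
python3 -c "
from station import hand_in
print(hand_in())"
```

```text
the job is handed in; nothing more can be done
None
```

I tipped the piece flat into the lane, pushed it home against the stop and swung the clamp down onto it. I handed the job in at about 13.7 s; it reports no verdict.

- **Piece:** The push ended in a hard stop at about 35 N, with the piece about 1 mm from its nominal home position. In the wrist image after the push, its outline matched the home position, square and centred between the guides.
- **Clamp:** It came down to a stiff stop at about 16 N, with the finger tip at z 53.3 mm. I expected 53.1 mm with the foot on the piece (arm at 0.02 rad). After I backed off, the bar looked level on the piece. I inferred the foot's remaining pressure from that hard stop and the stiff hinge; I could not measure it directly.
- **Surroundings:** The nut, bolt and loose items look undisturbed in the last pictures, judged by eye. The arm was clear of everything at hand-in, and none of my checks failed.
- **Disagreements:** The fixture's yaw came out at 0.389 rad from both the fixed cameras and the wrist camera, above the stated 0.3 rad. I trusted the images. There was also an unexplained upward force of about 25 N on the tool during the final push against the stop, but the piece stayed flat.

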